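Pack the stapler and earbud case into the desk box and put its lid on

ROBOT

A 7-joint arm with a two-finger parallel gripper is mounted at the origin on a cart in front of the work surface, level with it; the furniture and walls round the work are solid. World frame = base frame: x ahead of the robot, y to its left, z up, the work surface at z = 0. Lengths are in m, angles in rad, forces in N, time in s.
With the tool pointing down it reaches from about 0.4 to 0.85 m from the base axis. Payload 10.4 kg.
Tool frame: the origin (TCP) lies midway between the tips of the shut fingers; the grasp point (between the pads) lies 19 mm behind it; z points along the fingers, y is the line along which they close (so a half turn about z gives the same grasp; the last joint's range is limited). The gripper opens to 87 mm and grips with 3 to 60 N. Pads are 19 mm wide; open, the fingers measure 117 mm over their backs; the gripper's body (75 mm by 190 mm) begins 51 mm behind the grasp point.
Start: joints at [-1.272, 0.332, -0.065, 1.46, 0.022, 1.35, -0.088], TCP at [0.198, 0.593, 0.223] pointing down, gripper open.
Joint ranges: [-2.6, 2.6], [-0.5, 2.12], [-1.47, 1.34], [0.16, 2.42], [-1.27, 4.41], [0.06, 2.06], [-2.6, 2.6]. Speed limits (rad/s): [2.22, 2.22, 2.79, 2.79, 3.14, 3.14, 3.14].

INTERFACE

Orientations are given as a unit quaternion [w, x, y, z].
In Python, from workcell import r, optics gives the robot as it stands. The module is installed in compiled form; this text tells all that it offers.
- The arm moves only by the tool servo_tool, never from a script. Its argument "moves" is a list that holds one entry, the list of rows, each a list of 7 numbers: the shift along the world's x, y, z in cm, then the turn, a rotation vector about the world's x, y, z in degrees, then the opening, from 0 (shut) to 1 (fully open). A call has 1 to 5 rows; each row is the pose to reach, as a shift and turn from the pose commanded when the call began; what a row does not reach only later rows make up. A row lasts 1/8 s, in which the tool goes at most 62.5 mm and 10.7 degrees, less where a joint would pass 70% of its speed; a pose out of reach is approached as far as the arm can. A call with a gripper value outside its range is refused whole. The fingers move at their own pace and stop on an object; the grip force is fixed at half the most. Time passes only in rows, so rows that repeat a pose let the fingers close. It gives the time, the measured TCP pose, the force, the opening and the grip force at its end, in the units of the state.
- r.read_state(): the state, without advancing time (a new reading comes with each control period).
- optics.snapshot(name): name is "scene" or "top"; returns the picture (384x512x3 uint8, blue, green, red); there is no depth.
- optics.calibration(name): a dict with "fx", "fy", "cx", "cy" (pixels), "R" (3x3) and "t" (3): a world point X has camera coordinates R X + t. Camera axes: x right, y down, z forward; pixel columns grow to the right and rows downward; lengths in m; the calibration is good to about 2 mm. A picture is of the moment at which its call begins. calibration takes no time and is no camera call.
- r.close_job(): hands the job in; it is judged then, once.
The state is a dict: "clock": time; "q": joint angles; "joint_vel": joint speeds; "effort": joint torques, N m; "eef_pos": TCP position; "tool_rot": TCP orientation; "force": force on the tool from outside, world axes, zero at the start; "wrist_torque": the same for the moment, N m; "opening": opening from 0.0 (shut) to 1.0 (fully open); "grip_force": force on a finger pad.
Only numpy, scipy, OpenCV 4.12 (cv2) and the standard library are available. Lean on these libraries where they do the work, as an engineer would, in place of code of your own. Each camera call takes 0.05 s, during which the arm holds its last target. There are 200 camera calls.

TASK

Put the stapler and the white earbud case that lie on the desk into the open plywood box so that both rest on its floor, then put the box's lid on, square and fully down on the rim all round. Set things down gently rather than dropping them, and leave the mug, the lip balm and the pen pot round the work standing where they are.

Things in the scene. Friction and masses are not known exactly. Their poses are not given: they have to be found in the camera images.
- storage_box: Open-topped plywood box, fixed to the desk: outside 170 (its x) x 158 (its y) x 70 mm high; walls and floor 6 mm, so inside 158 x 146 x 64 mm deep. Origin: centre of its underside, z up. It stands at the left or at the right of the work, turned by up to 0.3 rad. Contents may reach 52 mm above its floor at most, or the lid will not go down.
- box_floor (a point): Centre of the box's inner floor, 6 mm above the box's underside.
- box_lid: Loose plywood lid, lying right way up on the desk, 220 g. Origin: centre of its underside, z up. Plate 170 (x) x 158 (y) mm, 12 to 20 mm above the origin; below it four bevelled battens form a rim, 150 x 138 mm at the plate, 138 x 126 at the foot, that enters the box with 4 mm play a side. Seated, its origin is 58 mm above the box's origin, on the same axis, x along the box's x either way round.
- lid_pull (a point): Middle of the bar pull on the lid, 40 mm above the lid's origin. The bar is 100 mm long along the lid's x, 16 mm wide along its y and 30 mm tall (20 to 50 mm above the lid's origin).
- stapler: Stapler, 119 mm long along its y, 34 mm wide along its x, 45 mm high, 160 g nominal, standing on its base; black base, red arm that does not move. Origin: centre of its underside, z up. The arm above 22 mm is a full-width (32 mm) grip.
- earbud_case: White earbud case lying flat on the desk top (not the similar one on the foot of the lamp, which is fixed), 47 mm along its x, 64 mm along its y, 23 mm high, rounded edges, closed (the lid does not move), 52 g nominal. Origin: centre of its underside, z up.
- mug: Spotted white mug, 82 mm across, 91 mm high, handle to its -y (114 mm overall), near the box and lid (a second, fixed mug stands farther back beside the small drawer box). Origin: centre of its footprint at the underside; the cup axis lies 17 mm to its +y. Bystander.
- lip_balm: Lip balm stick standing upright, 17 mm across, 67 mm high, easily toppled. Origin: centre of its underside. Bystander.
- pen_pot: Dark pen pot with pens, 79 x 88 mm, 147 mm high with the pens. Origin: centre of its underside. Bystander.
Things that resemble listed ones, but are neither listed nor needed, are in the scene too. Of the things that look like the earbud_case, take the one that is nearest to the robot's base at the start.

How it is judged:
By the outcome, as a careful person would: the job done as asked, in the order asked, and still so for the second after the job is handed in, with the robot touching nothing.
It also fails if it takes over 67 s, if anything falls off the work surface, if the arm or the gripper's body presses on something with over 40 N, if the wrist force passes 120 N, or if a joint passes its speed limit or range.

## Working session

There is one attempt and no reset: what is moved stays moved. The work goes in short steps, Python scripts to look and compute and a tool call to move; the robot and the scene stay as the last step left them, time stands still between calls to the robot, and variables do not carry over. Pictures are saved under pics/ and viewed, at most 10 in all, crops included, and the job is handed in when it is done.

Besides the shell and the picture viewer there is one more tool, called after "Request:" as a command line: name --argument value ..., lists and objects as JSON in quotes. servo_tool: Moves the arm, as the interface text tells. Its arguments: {"type":"object","properties":{"moves":{"type":"array"}},"required":["moves"]}

```bash
mkdir -p pics; cat > h.py <<'E'
import numpy as np, cv2
from workcell import r, optics
def ray(name,u,v,z):
    c=optics.calibration(name);R=np.array(c["R"]);t=np.array(c["t"])
    o=-R.T@t; d=R.T@np.array([(u-c["cx"])/c["fx"],(v-c["cy"])/c["fy"],1])
    return (o+d*(z-o[2])/d[2])
def proj(name,X):
    c=optics.calibration(name);p=np.array(c["R"])@np.array(X)+np.array(c["t"])
    return np.array([c["fx"]*p[0]/p[2]+c["cx"],c["fy"]*p[1]/p[2]+c["cy"]])
E
python3 - <<'E'
from h import *
for n in("scene","top"):
    im=optics.snapshot(n);cv2.imwrite(f"pics/{n}0.png",im)
    c=optics.calibration(n);R=np.array(c["R"]);print(n,c["fx"],-R.T@np.array(c["t"]),R.round(2).tolist())
s=cv2.resize(cv2.imread("pics/top0.png"),(800,600),interpolation=cv2.INTER_CUBIC);cv2.imwrite("pics/top0b.png",s)
s=cv2.resize(cv2.imread("pics/scene0.png"),(800,600),interpolation=cv2.INTER_CUBIC);cv2.imwrite("pics/scene0b.png",s)
st=r.read_state();print(st)
E
```

```text
scene 377.9400534631787 [ 0.05676775 -0.30432767  0.73977246] [[0.75, -0.66, -0.02], [-0.47, -0.51, -0.72], [0.46, 0.55, -0.69]]
top 494.3337056728889 [0.44002106 0.22264722 1.42277764] [[0.02, -1.0, -0.0], [-1.0, -0.02, -0.06], [0.06, 0.0, -1.0]]
{'clock': 0.1, 'q': array([-1.27157941,  0.33279261, -0.06472609,  1.46086675,  0.02158561,
        1.34986762, -0.08849465]), 'joint_vel': array([-4.04010028e-04, -7.93232480e-04, -9.50063454e-06, -1.53799539e-03,
        5.61248346e-04, -6.62901441e-06, -5.78863269e-04]), 'effort': array([ 1.01380636e-03, -6.24546218e+01,  2.43876677e-02, -3.90716171e+01,
       -6.14390709e-02,  3.66596051e-02,  4.34011338e-05]), 'eef_pos': array([0.19755702, 0.59259608, 0.22183908]), 'tool_rot': array([-8.30211988e-05,  1.60192131e-01,  9.87085658e-01, -6.14198273e-04]), 'force': array([ 0.50415371,  0.46447213, -0.52378841]), 'wrist_torque': array([ 0.0136054 , -0.03759544, -0.00732984]), 'grip_force': 0.0, 'opening': 1.0026528294961685}
```

View pics/top0b.png

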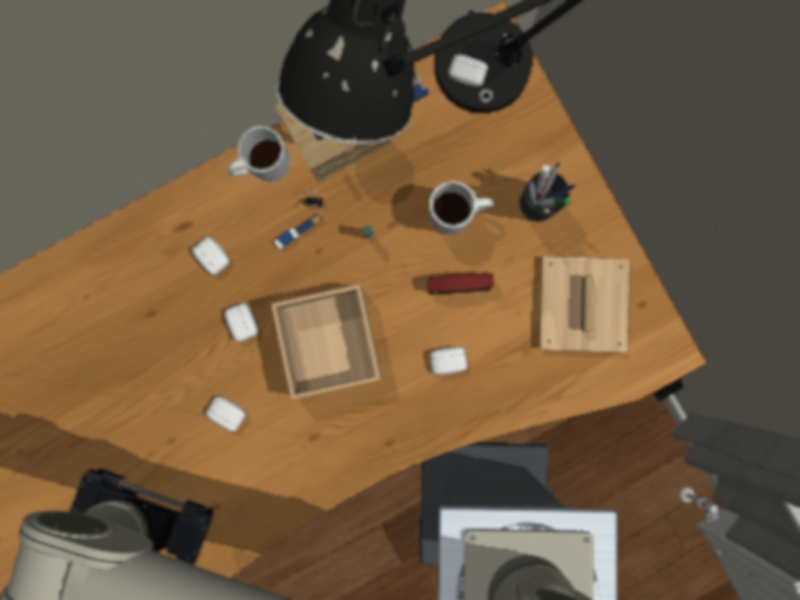

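View pics/scene0b.png

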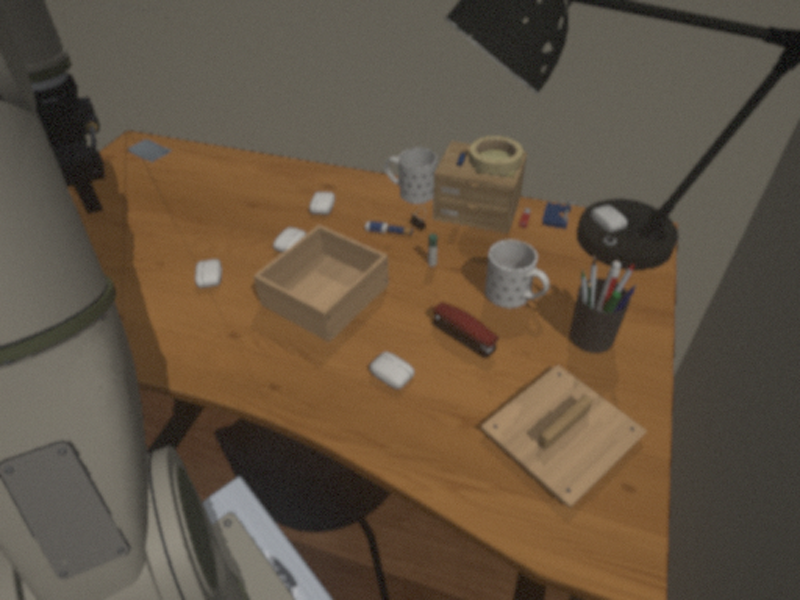

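The top picture (800x600 version) shows these earbud-case lookalikes: A (448,361), B (226,413), C (241,322), D (211,256), and one on the lamp foot (468,69). The box is at (326,341), the lid at (585,305) with its bar vertical, the stapler at (461,283), the lip balm at (368,231), the near mug at (453,206) and the pen pot at (545,197). A looks nearest the base. I'll check it with distances and a close crop.

```bash
python3 - <<'E'
from h import *
im=cv2.imread("pics/top0.png")
k=.64
for n,p in dict(A=(448,361),B=(226,413),C=(241,322),D=(211,256),L=(468,69)).items():
    X=ray("top",p[0]*k,p[1]*k,.015);print(n,X.round(3),np.hypot(X[0],X[1]).round(3))
for n,p,z in(("balm",(367,231),.067),("mug",(453,206),.09),("pot",(545,197),.1)):print(n,ray("top",p[0]*k,p[1]*k,z).round(3))
hsv=cv2.cvtColor(im,cv2.COLOR_BGR2HSV)
def blobs(m,z,lab):
    m=cv2.morphologyEx(m,cv2.MORPH_CLOSE,np.ones((3,3)))
    for c in cv2.findContours(m,0,1)[0]:
        if 60<cv2.contourArea(c)<3000:
            P=np.array([ray("top",*q[0],z)[:2] for q in c])*1000
            (x,y),(w,h),a=cv2.minAreaRect(P.astype(np.float32))
            M=cv2.moments(c);print(lab,(int(M['m10']/M['m00']/k),int(M['m01']/M['m00']/k)),"xy",round(x),round(y),"wh",round(w),round(h),"ang",round(a,1))
blobs(cv2.inRange(hsv,(0,0,120),(180,60,255)),.012,"white")
blobs(cv2.inRange(hsv,(0,120,30),(6,255,160))|cv2.inRange(hsv,(170,90,30),(180,255,160)),.04,"red")
x0,y0=165,150
c=im[y0:258,x0:415];c=cv2.resize(c,None,fx=3.2,fy=3.2,interpolation=cv2.INTER_CUBIC)
c=cv2.convertScaleAbs(c,alpha=1.3,beta=10)
for i in range(0,250,25):cv2.line(c,(int(i*3.2),0),(int(i*3.2),6),(255,255,255),1)
cv2.imwrite("pics/crop1.png",c);print(c.shape)
E
```

```text
A [0.415 0.151 0.015] 0.442
B [0.315 0.551 0.015] 0.635
C [0.48  0.529 0.015] 0.714
D [0.6   0.588 0.015] 0.84
L [0.958 0.121 0.015] 0.965
balm [0.643 0.3   0.067]
mug [0.686 0.149 0.09 ]
pot [ 0.703 -0.009  0.1  ]
white (86, 574) xy 43 744 wh 121 360 ang 1.0
white (224, 412) xy 315 554 wh 66 46 ang 64.7
white (447, 359) xy 418 151 wh 47 64 ang 9.0
white (240, 321) xy 481 531 wh 65 49 ang 20.2
white (210, 255) xy 602 590 wh 67 48 ang 41.2
white (455, 204) xy 707 137 wh 96 98 ang 45.6
white (259, 151) xy 799 508 wh 94 110 ang 0.9
white (467, 69) xy 959 121 wh 64 45 ang 72.1
red (459, 282) xy 557 133 wh 29 113 ang 5.7
(346, 800, 3)
```

View pics/crop1.png

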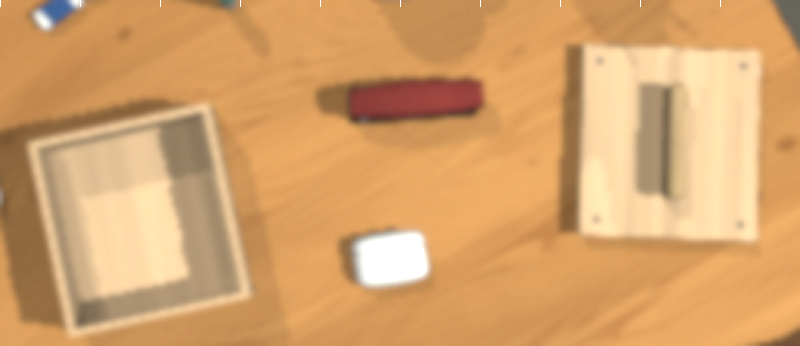

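The crop confirms A, a white case lying flat on the desk at crop (391,259). It is nearest the base at 0.44 m. The stapler is at crop (416,100). The box rim corners are at (28,143), (210,103), (250,295) and (72,335), and the lid plate corners at (583,44), (761,50), (757,241) and (579,236).

```bash
python3 - <<'E'
from h import *
f=lambda p,z:ray("top",(p[0]+.5)/3.2-.5+165,(p[1]+.5)/3.2-.5+150,z)[:2]
for n,C,z in(("box",[(28,143),(210,103),(250,295),(72,335)],.07),("lid",[(583,44),(761,50),(757,241),(579,236)],.02)):
    P=np.array([f(p,z) for p in C])*1000
    ex=(P[0]-P[3]+P[1]-P[2])/2; ey=(P[0]-P[1]+P[3]-P[2])/2
    print(n,P.mean(0).round(1),"x len/ang",np.linalg.norm(ex).round(1),np.degrees(np.arctan2(ex[1],ex[0])).round(1),"y",np.linalg.norm(ey).round(1),np.degrees(np.arctan2(-ey[0],ey[1])).round(1))
# scene-view cross-check of red & case A
im=cv2.imread("pics/scene0.png");hsv=cv2.cvtColor(im,cv2.COLOR_BGR2HSV)
m=cv2.inRange(hsv,(0,0,120),(180,60,255))
n,l,s,c=cv2.connectedComponentsWithStats(m)
for i in range(1,n):
    if s[i,4]>100 and abs(c[i][0]-251)<20: print("caseA scene",ray("scene",*c[i],.014).round(3))
print("mug rim bottom", ray("top",453*.64,230*.64,.09).round(3), "mug axis",ray("top",453*.64,207*.64,.09).round(3))
print("expected case px",proj("scene",[.418,.151,.014])/.64)
E
```

```text
box [448.5 368. ] x len/ang 167.8 13.7 y 157.2 13.5
lid [524.2 -95.7] x len/ang 170.4 -1.1 y 158.0 -0.8
caseA scene [0.419 0.147 0.014]
mug rim bottom [0.644 0.149 0.09 ] mug axis [0.684 0.149 0.09 ]
expected case px [389.94906439 368.04622959]
```

Request:
servo_tool --moves '[[[4,-6,0,0,0,-10,1],[8,-12,0,0,0,-20,1],[12,-18,0,0,0,-30,1],[16,-24,0,0,0,-40,1],[20,-30,0,0,0,-50,1]]]'

```text
clock: 0.72
eef_pos: [0.3718, 0.3309, 0.2224]
tool_rot: [-0.0, 0.565, 0.825, 0.0]
force: [2.0, 0.5, 0.6]
opening: 1.003
grip_force: 0.0
```

Request:
servo_tool --moves '[[[5,-5.5,-3,0,0,-8,1],[10,-11,-6,0,0,-16,1],[15,-16,-8,0,0,-16,1],[15,-16,-8,0,0,-16,1]]]'

```text
clock: 1.23
eef_pos: [0.522, 0.1704, 0.1416]
tool_rot: [0.0, 0.673, 0.74, -0.0]
force: [0.9, 0.8, 0.4]
opening: 1.0
grip_force: 0.0
```

```bash
python3 - <<'E'
from h import *
a=optics.snapshot("scene");b=optics.snapshot("top")
print(r.read_state()["eef_pos"])
A=cv2.resize(a[130:290,220:460],(400*3//2,400),interpolation=cv2.INTER_CUBIC)
cv2.imwrite("pics/v2.png",cv2.convertScaleAbs(A,alpha=1.3,beta=10))
E
```

```text
[0.52280877 0.16739989 0.14076177]
```

View pics/v2.png

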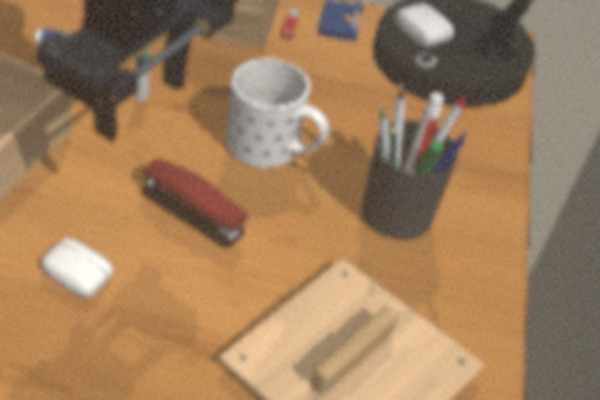

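The fingers are still up and left of the stapler, with the arm short of the commanded pose. The stapler lies clear at crop (193,198), with the mug to its right at (270,110).

Request:
servo_tool --moves '[[[2.4,-3.3,0,0,0,0,1],[2.4,-3.3,0,0,0,0,1],[2.4,-3.3,0,0,0,0,1]]]'

```text
clock: 1.7
eef_pos: [0.5445, 0.1406, 0.1424]
tool_rot: [-0.0, 0.672, 0.741, -0.0]
force: [-0.8, 0.5, 0.1]
opening: 1.0
grip_force: 0.0
```

Request:
servo_tool --moves '[[[0.2,-0.7,-5,0,0,0,1],[0.2,-0.7,-10,0,0,0,1],[0.2,-0.7,-12.4,0,0,0,1],[0.2,-0.7,-12.4,0,0,0,1]]]'

```text
clock: 2.2
eef_pos: [0.5451, 0.1338, 0.017]
tool_rot: [-0.001, 0.671, 0.741, -0.002]
force: [0.7, 0.5, 0.7]
opening: 1.003
grip_force: 0.0
```

Request:
servo_tool --moves '[[[0,0,0,0,0,0,0.3],[0,0,0,0,0,0,0.3],[0,0,0,0,0,0,0.3],[0,0,0,0,0,0,0.3],[0,0,0,0,0,0,0.3]]]'

```text
clock: 2.82
eef_pos: [0.5477, 0.1331, 0.0191]
tool_rot: [0.0, 0.672, 0.741, 0.001]
force: [1.7, 0.6, 2.0]
opening: 0.517
grip_force: 1.0
```

Request:
servo_tool --moves '[[[0,0,0,0,0,0,0.2],[0,0,0,0,0,0,0.2],[0,0,0,0,0,0,0.2],[0,0,0,0,0,0,0.2]]]'

```text
clock: 3.32
eef_pos: [0.5474, 0.133, 0.0188]
tool_rot: [0.0, 0.672, 0.741, 0.0]
force: [1.9, -0.2, 4.1]
opening: 0.365
grip_force: 30.0
```

Request:
servo_tool --moves '[[[0,0,4,0,0,0,0.2],[0,0,9,0,0,0,0.2],[-1,4,12,0,0,2,0.2],[-2,9,12,0,0,4,0.2],[-3,14,12,0,0,6,0.2]]]'

```text
clock: 3.95
eef_pos: [0.5156, 0.2739, 0.1381]
tool_rot: [-0.0, 0.632, 0.775, -0.001]
force: [0.3, -0.2, -1.6]
opening: 0.363
grip_force: 30.0
```

Request:
servo_tool --moves '[[[-1.2,5,0,0,0,2,0.2],[-3.2,10.4,0,0,0,2,0.2],[-3.2,10.4,0,0,0,2,0.2],[-3.2,10.4,0,0,0,2,0.2]]]'

```text
clock: 4.45
eef_pos: [0.4843, 0.376, 0.1375]
tool_rot: [0.0, 0.619, 0.786, -0.001]
force: [0.5, -1.1, -1.4]
opening: 0.357
grip_force: 30.0
```

```bash
python3 - <<'E'
from h import *
a=optics.snapshot("scene");b=optics.snapshot("top");s=r.read_state()
q=s["tool_rot"];print(s["eef_pos"],2*np.degrees(np.arctan2(q[2],q[1]))-90,s["opening"],s["grip_force"])
A=cv2.resize(a[100:260,130:330],(500,400),interpolation=cv2.INTER_CUBIC)
B=cv2.resize(b[150:270,160:260],(300,360),interpolation=cv2.INTER_CUBIC)
c=np.zeros((400,800,3),np.uint8);c[:,:500]=A;c[:360,500:]=B
cv2.imwrite("pics/v3.png",cv2.convertScaleAbs(c,alpha=1.3,beta=10))
E
```

```text
[0.48534807 0.37521436 0.13805536] 13.453364294818641 0.36210097580685424 29.954673935717437
```

View pics/v3.png

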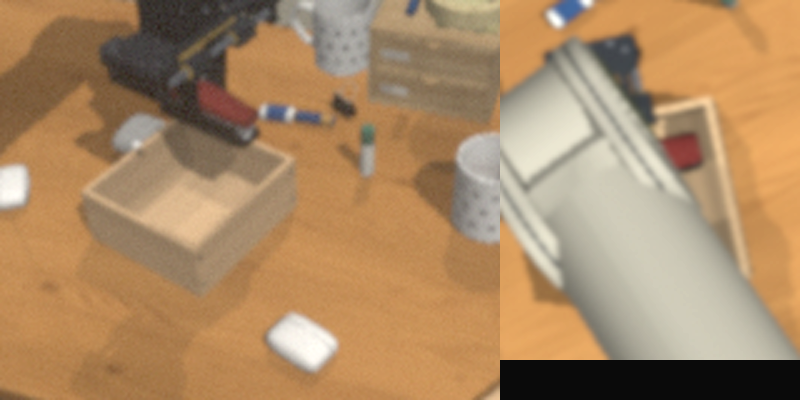

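The stapler hangs level over the far side of the box. Its near end shows at (700,150) in the right panel, inside the rim. I'll check that end numerically.

```bash
python3 - <<'E'
from h import *
im=cv2.imread("pics/v3.png")
print(ray("top",160+200/3,150+151/3,.15), "expect .499 .318")
E
```

```text
[0.4941512  0.31339276 0.15      ] expect .499 .318
```

Request:
servo_tool --moves '[[[0,0.2,-4,0,0,0,0.2],[0,0.2,-8,0,0,0,0.2],[0,0.2,-10,0,0,0,0.2],[0,0.2,-10.8,0,0,0,0.2],[0,0.2,-10.8,0,0,0,0.2]]]'

```text
clock: 5.18
eef_pos: [0.4855, 0.3789, 0.0312]
tool_rot: [0.0, 0.619, 0.785, 0.0]
force: [-0.9, -0.1, -1.2]
opening: 0.359
grip_force: 30.0
```

Request:
servo_tool --moves '[[[0,0,-0.4,0,0,0,0.2],[0,0,-0.6,0,0,0,0.2],[0,0,-0.6,0,0,0,0.2]]]'

```text
clock: 5.55
eef_pos: [0.4852, 0.3792, 0.025]
tool_rot: [0.0, 0.619, 0.786, 0.0]
force: [-0.7, 0.5, -1.4]
opening: 0.36
grip_force: 30.0
```

Request:
servo_tool --moves '[[[0,0,-0.1,0,0,0,0.2],[0,0,-0.1,0,0,0,0.2]]]'

```text
clock: 5.8
eef_pos: [0.4852, 0.3792, 0.0249]
tool_rot: [-0.0, 0.619, 0.786, 0.0]
force: [-3.8, -2.0, 9.6]
opening: 0.358
grip_force: 29.9
```

Contact with the floor. I'll open the fingers slightly and rise.

Request:
servo_tool --moves '[[[0,0,0,0,0,0,0.47],[0,0,0,0,0,0,0.47],[0,0,0,0,0,0,0.47]]]'

```text
clock: 6.18
eef_pos: [0.485, 0.3789, 0.0235]
tool_rot: [0.0, 0.619, 0.786, 0.0]
force: [0.4, -0.3, 0.4]
opening: 0.467
grip_force: 0.0
```

Request:
servo_tool --moves '[[[0,0,4,0,0,0,0.47],[0,0,9,0,0,0,0.6],[-1,-5,11,0,0,0,1],[-2.5,-10.5,11,0,0,0,1],[-4,-16,11,0,0,0,1]]]'

```text
clock: 6.8
eef_pos: [0.4447, 0.2173, 0.1338]
tool_rot: [0.0, 0.619, 0.786, 0.0]
force: [1.2, -0.1, 1.2]
opening: 0.837
grip_force: 0.0
```

Request:
servo_tool --moves '[[[-1.4,-4,0,0,0,-4.5,1],[-2.7,-6.8,0,0,0,-4.5,1],[-2.7,-6.8,-4,0,0,-4.5,1],[-2.7,-6.8,-6,0,0,-4.5,1],[-2.7,-6.8,-6,0,0,-4.5,1]]]'

```text
clock: 7.42
eef_pos: [0.4171, 0.1504, 0.0726]
tool_rot: [-0.0, 0.649, 0.761, -0.001]
force: [-0.7, -0.8, -0.0]
opening: 1.0
grip_force: 0.0
```

```bash
python3 - <<'E'
from h import *
a=optics.snapshot("scene");b=optics.snapshot("top");s=r.read_state()
q=s["tool_rot"];print(s["eef_pos"],2*np.degrees(np.arctan2(q[2],q[1]))-90,s["opening"],s["grip_force"])
A=cv2.resize(a[110:270,150:350],(500,400),interpolation=cv2.INTER_CUBIC)
B=cv2.resize(b[150:270,160:260],(300,360),interpolation=cv2.INTER_CUBIC)
c=np.zeros((400,800,3),np.uint8);c[:,:500]=A;c[:360,500:]=B
cv2.imwrite("pics/v4.png",cv2.convertScaleAbs(c,alpha=1.3,beta=10))
E
```

```text
[0.41839361 0.15106098 0.0742484 ] 9.058385658247403 1.0003992087553413 0.0
```

View pics/v4.png

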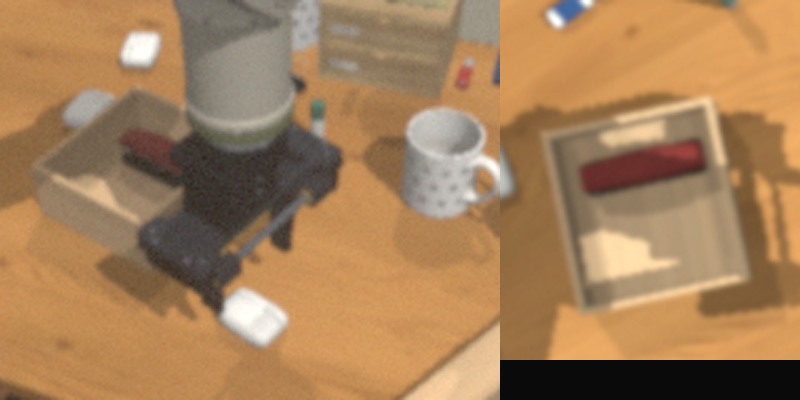

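The stapler lies flat in the box, at (643,166) in the right panel. The fingers straddle case A, which is at (253,317).

Request:
servo_tool --moves '[[[0,0,-4,0,0,0,1],[0,0,-7,0,0,0,1],[0,0,-7,0,0,0,0.6],[0,0,-7,0,0,0,0.4],[0,0,-7,0,0,0,0.4]]]'

```text
clock: 8.15
eef_pos: [0.419, 0.1515, 0.005]
tool_rot: [0.0, 0.649, 0.761, 0.001]
force: [-0.4, 0.0, -0.3]
opening: 0.74
grip_force: 0.0
```

Request:
servo_tool --moves '[[[0,0,0,0,0,0,0.4],[0,0,0,0,0,0,0.4],[0,0,0,0,0,0,0.4],[0,0,0,0,0,0,0.4]]]'

```text
clock: 8.65
eef_pos: [0.4183, 0.1511, 0.004]
tool_rot: [0.0, 0.649, 0.761, 0.0]
force: [-0.6, -1.1, 6.3]
opening: 0.523
grip_force: 30.0
```

Request:
servo_tool --moves '[[[0,0,5,0,0,0,0.4],[0,0,10,0,0,0,0.4],[0,4,13,0,0,2,0.4],[0,9.5,13,0,0,4.5,0.4],[0,15,13,0,0,4.5,0.4]]]'

```text
clock: 9.28
eef_pos: [0.418, 0.3026, 0.134]
tool_rot: [-0.0, 0.619, 0.786, 0.001]
force: [0.0, -0.8, 0.3]
opening: 0.521
grip_force: 30.0
```

Request:
servo_tool --moves '[[[0,4,0,0,0,0,0.4],[0,6,0,0,0,0,0.4],[0,6,0,0,0,0,0.4],[0,6,0,0,0,0,0.4]]]'

```text
clock: 9.78
eef_pos: [0.4186, 0.3591, 0.1334]
tool_rot: [0.0, 0.619, 0.785, -0.0]
force: [-0.9, 1.4, 0.1]
opening: 0.52
grip_force: 30.0
```

Request:
servo_tool --moves '[[[0,0,-5,0,0,0,0.4],[0,0,-10,0,0,0,0.4],[0,0,-11.8,0,0,0,0.4],[0,0,-12.1,0,0,0,0.4],[0,0,-12.1,0,0,0,0.4]]]'

```text
clock: 10.4
eef_pos: [0.419, 0.3614, 0.0142]
tool_rot: [0.0, 0.619, 0.785, 0.001]
force: [-0.2, 0.7, -0.2]
opening: 0.518
grip_force: 30.0
```

Request:
servo_tool --moves '[[[0,0,-0.2,0,0,0,0.4],[0,0,-0.2,0,0,0,0.4]]]'

```text
clock: 10.65
eef_pos: [0.4183, 0.3613, 0.0114]
tool_rot: [0.0, 0.619, 0.786, 0.001]
force: [-0.0, 0.3, -0.5]
opening: 0.525
grip_force: 30.0
```

Request:
servo_tool --moves '[[[0,0,-0.1,0,0,0,0.4],[0,0,-0.2,0,0,0,0.4],[0,0,-0.2,0,0,0,0.4]]]'

```text
clock: 11.02
eef_pos: [0.4182, 0.3613, 0.0099]
tool_rot: [-0.0, 0.619, 0.786, 0.0]
force: [-4.5, -3.4, 14.8]
opening: 0.523
grip_force: 30.0
```

Request:
servo_tool --moves '[[[0,0,0.1,0,0,0,0.61],[0,0,0.1,0,0,0,0.61],[0,0,0.1,0,0,0,0.61]]]'

```text
clock: 11.4
eef_pos: [0.418, 0.3609, 0.0094]
tool_rot: [0.0, 0.619, 0.786, -0.0]
force: [-0.0, 0.0, -0.5]
opening: 0.606
grip_force: 0.0
```

Request:
servo_tool --moves '[[[0,0,4,0,0,0,0.61],[0,0,9,0,0,0,0.61],[1,-4,12,0,0,10,0.6],[2,-9,12,0,0,20,0.6],[3,-14,12,0,0,30,0.6]]]'

```text
clock: 12.02
eef_pos: [0.4483, 0.2196, 0.13]
tool_rot: [0.0, 0.391, 0.92, 0.0]
force: [0.2, -0.0, 0.2]
opening: 0.599
grip_force: 0.0
```

Request:
servo_tool --moves '[[[1.5,-6,0,0,0,10,0.6],[3,-11.5,0,0,0,20,0.6],[4.5,-17,0,0,0,30,0.6],[6,-22.5,0,0,0,40,0.6],[7.5,-28,0,0,0,45,0.6]]]'

```text
clock: 12.65
eef_pos: [0.5199, -0.0467, 0.1296]
tool_rot: [0.0, 0.012, 1.0, 0.0]
force: [0.8, -0.2, -0.1]
opening: 0.599
grip_force: 0.0
```

Request:
servo_tool --moves '[[[0,-3.8,0,0,0,0,0.6],[0,-3.8,0,0,0,0,0.6],[0,-3.8,0,0,0,0,0.6],[0,-3.8,0,0,0,0,0.6]]]'

```text
clock: 13.15
eef_pos: [0.5197, -0.0821, 0.1295]
tool_rot: [-0.0, 0.014, 1.0, 0.0]
force: [0.2, -0.3, 0.3]
opening: 0.597
grip_force: 0.0
```

```bash
python3 - <<'E'
from h import *
a=optics.snapshot("scene");b=optics.snapshot("top");s=r.read_state()
q=s["tool_rot"];print(s["eef_pos"],2*np.degrees(np.arctan2(q[2],q[1]))-90,s["opening"],s["q"].round(2))
A=cv2.resize(a[120:320,250:450],(400,400),interpolation=cv2.INTER_CUBIC)
B=cv2.resize(b[150:250,160:260],(400,400),interpolation=cv2.INTER_CUBIC)
cv2.imwrite("pics/v5.png",cv2.convertScaleAbs(np.hstack([A,B]),alpha=1.3,beta=10))
E
```

```text
[ 0.5196985  -0.08236871  0.12955013] 88.33032774838435 0.5987703118149831 [-0.38  0.2   0.5   1.86 -0.11  1.11  1.7 ]
```

View pics/v5.png

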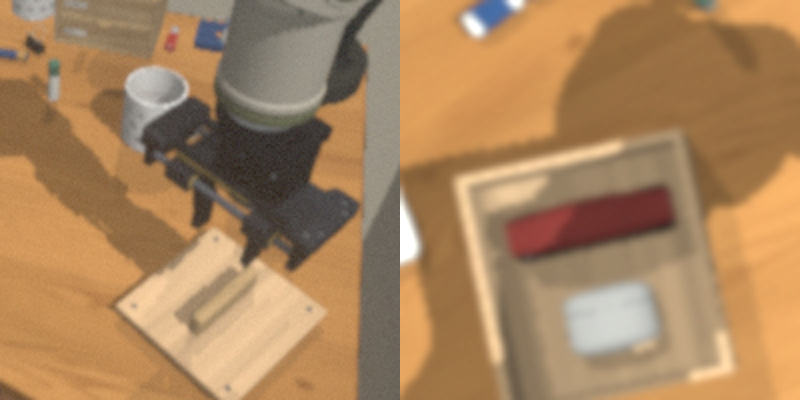

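Both the stapler (590,218) and the case (612,318) lie flat in the box. The gripper hovers over the lid bar, at (225,298) in the left panel.

```bash
python3 - <<'E'
from h import *
a=(195,323);b=(252,272) # bar top ridge ends in the left panel
for p in(a,b):print(ray("scene",250+p[0]/2,120+p[1]/2,.05).round(4))
print(ray("top",165+680/3.2,150+142/3.2,.05).round(4))
E
```

```text
[ 0.4717 -0.1001  0.05  ]
[ 0.5682 -0.1012  0.05  ]
[ 0.5219 -0.0985  0.05  ]
```

Request:
servo_tool --moves '[[[0.4,-1.3,0,0,0,0.5,0.6],[0.4,-1.3,0,0,0,0.5,0.6],[0.4,-1.3,-4,0,0,0.5,0.6],[0.4,-1.3,-6,0,0,0.5,0.6]]]'

```text
clock: 13.75
eef_pos: [0.5228, -0.0955, 0.068]
tool_rot: [-0.001, 0.011, 1.0, 0.0]
force: [0.0, 0.1, -0.7]
opening: 0.596
grip_force: 0.0
```

Request:
servo_tool --moves '[[[0,-0.2,-3,0,0,0,0.6],[0,-0.2,-4.2,0,0,0,0.6],[0,-0.2,-4.2,0,0,0,0],[0,-0.2,-4.2,0,0,0,0],[0,-0.2,-4.2,0,0,0,0]]]'

```text
clock: 14.38
eef_pos: [0.5243, -0.0985, 0.0285]
tool_rot: [0.001, 0.011, 1.0, 0.0]
force: [0.5, 0.1, -0.1]
opening: 0.344
grip_force: 0.0
```

Request:
servo_tool --moves '[[[0,0,0,0,0,0,0],[0,0,0,0,0,0,0],[0,0,0,0,0,0,0],[0,0,0,0,0,0,0]]]'

```text
clock: 14.88
eef_pos: [0.524, -0.0983, 0.028]
tool_rot: [0.0, 0.011, 1.0, 0.0]
force: [-1.1, 1.6, 6.8]
opening: 0.181
grip_force: 30.0
```

Request:
servo_tool --moves '[[[0,0,4,0,0,0,0],[0,0,9,0,0,0,0],[0,1,14,0,0,0,0],[-1,6,14,0,0,2,0],[-2,11,14,0,0,4,0]]]'

```text
clock: 15.5
eef_pos: [0.5032, 0.0123, 0.1678]
tool_rot: [0.0, -0.024, 1.0, 0.0]
force: [0.4, 1.0, -3.2]
opening: 0.185
grip_force: 30.0
```

Request:
servo_tool --moves '[[[-1,5,0,0,0,2,0],[-2,10,0,0,0,4,0],[-3,15,0,0,0,6,0],[-4,20,0,0,0,8,0],[-5,25,0,0,0,10.8,0]]]'

```text
clock: 16.12
eef_pos: [0.4529, 0.2625, 0.1671]
tool_rot: [-0.0, -0.118, 0.993, -0.0]
force: [1.0, -0.5, -2.3]
opening: 0.184
grip_force: 30.0
```

Request:
servo_tool --moves '[[[-0.5,5,0,0,0,0,0],[-0.5,10.6,0,0,0,0,0],[-0.5,10.6,0,0,0,0,0],[-0.5,10.6,0,0,0,0,0]]]'

```text
clock: 16.62
eef_pos: [0.4485, 0.3666, 0.1667]
tool_rot: [-0.001, -0.118, 0.993, -0.001]
force: [-0.2, -0.9, -3.3]
opening: 0.183
grip_force: 30.0
```

```bash
python3 - <<'E'
from h import *
a=optics.snapshot("scene");b=optics.snapshot("top");s=r.read_state()
q=s["tool_rot"];print(s["eef_pos"],q.round(3),2*np.degrees(np.arctan2(q[2],q[1]))-90,s["opening"],s["force"].round(1),s["wrist_torque"].round(2))
A=cv2.resize(a[80:240,120:280],(480,480),interpolation=cv2.INTER_CUBIC)
B=cv2.resize(b[140:260,150:270],(320,320),interpolation=cv2.INTER_CUBIC)
c=np.zeros((480,800,3),np.uint8);c[:,:480]=A;c[:320,480:]=B
cv2.imwrite("pics/v6.png",cv2.convertScaleAbs(c,alpha=1.3,beta=10))
E
```

```text
[0.4490919  0.36588985 0.16728566] [-0.    -0.117  0.993 -0.   ] 103.40988042074159 0.1789101866807398 [ 0.1  0.1 -2.2] [-0.02 -0.01 -0.04]
```

View pics/v6.png

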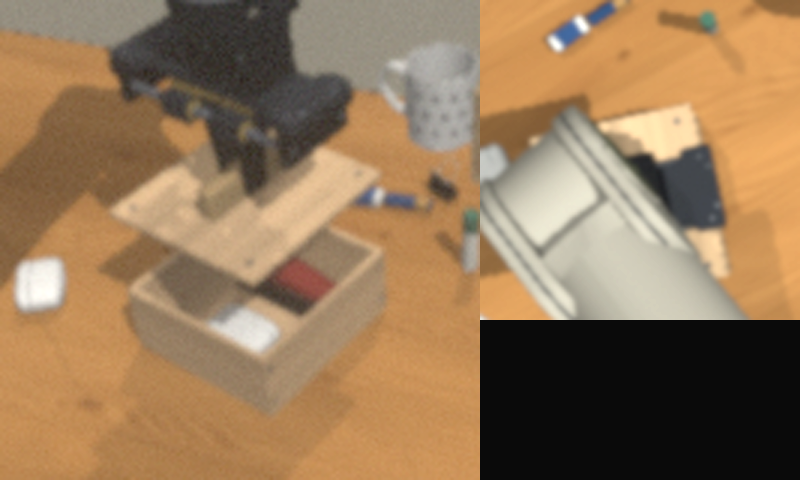

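The lid hangs level over the box. In the left panel its corners are at (112,212), (257,283) and (380,175), with the box rim corners at (132,290), (268,367) and (384,250). I'll compare the two in the same camera.

```bash
python3 - <<'E'
from h import *
f=lambda p,z:ray("scene",120+(p[0]+.5)/3-.5,80+(p[1]+.5)/3-.5,z)[:2]*1000
L=np.array([f(p,.157) for p in((112,211),(257,284),(381,175))])
B=np.array([f(p,.07) for p in((131,290),(268,368),(385,250))])
for n,P in(("lid",L),("box",B)):
    d=P[2]-P[1];e=P[0]-P[1]
    print(n,((P[0]+P[2])/2).round(1),np.linalg.norm(d).round(1),np.degrees(np.arctan2(d[1],d[0])).round(1),np.linalg.norm(e).round(1),np.degrees(np.arctan2(-e[0],e[1])).round(1))
# top view: right corners of lid
g=lambda p:ray("top",150+(p[0]-480)*.375,140+p[1]*.375,.159)[:2]*1000
P=np.array([g((690,105)),g((728,275))]);print("top right edge mid",P.mean(0).round(1),"->centre",(P.mean(0)+79*np.array([-np.sin(.237),np.cos(.237)])).round(1))
E
```

```text
lid [450.3 364.4] 165.4 14.4 159.5 12.9
box [450.8 364.9] 173.9 16.1 162.3 11.8
top right edge mid [466.6 288.7] ->centre [448.  365.5]
```

Request:
servo_tool --moves '[[[0,0.15,-3,0,0,0,0],[0,0.15,-5.5,0,0,0,0],[0,0.15,-6.6,0,0,0,0],[0,0.15,-7.1,0,0,0,0],[0,0.15,-7.1,0,0,0,0]]]'

```text
clock: 17.35
eef_pos: [0.449, 0.3689, 0.0971]
tool_rot: [0.0, -0.118, 0.993, 0.0]
force: [-0.8, -0.6, -3.3]
opening: 0.18
grip_force: 30.0
```

Request:
servo_tool --moves '[[[0,0,-0.3,0,0,0,0],[0,0,-0.6,0,0,0,0],[0,0,-0.6,0,0,0,0]]]'

```text
clock: 17.73
eef_pos: [0.4485, 0.3689, 0.0904]
tool_rot: [-0.0, -0.118, 0.993, -0.0]
force: [-0.8, -0.0, -3.5]
opening: 0.183
grip_force: 30.0
```

Entering freely. 4 mm to go.

Request:
servo_tool --moves '[[[0,0,-0.2,0,0,0,0],[0,0,-0.4,0,0,0,0],[0,0,-0.4,0,0,0,0]]]'

```text
clock: 18.1
eef_pos: [0.4485, 0.3689, 0.0864]
tool_rot: [-0.0, -0.118, 0.993, -0.0]
force: [-0.0, 0.4, -2.8]
opening: 0.183
grip_force: 30.0
```

Request:
servo_tool --moves '[[[0,0,-0.1,0,0,0,0],[0,0,-0.1,0,0,0,0]]]'

```text
clock: 18.35
eef_pos: [0.4487, 0.369, 0.0861]
tool_rot: [0.0, -0.118, 0.993, 0.0]
force: [-3.1, -1.9, 4.5]
opening: 0.183
grip_force: 30.0
```

Request:
servo_tool --moves '[[[0,0,0,0,0,0,0.5],[0,0,0,0,0,0,0.5],[0,0,0,0,0,0,0.5],[0,0,4,0,0,0,0.5],[0,0,9,0,0,0,0.5]]]'

```text
clock: 18.98
eef_pos: [0.4481, 0.3684, 0.1757]
tool_rot: [-0.001, -0.118, 0.993, -0.001]
force: [0.0, 0.8, 0.8]
opening: 0.492
grip_force: 0.0
```

Request:
servo_tool --moves '[[[-1,-5,3,0,0,0,0.5],[-2,-10,6,0,0,0,0.5],[-3,-15,8,0,0,0,0.5],[-3,-20,8,0,0,0,0.5],[-3,-25,8,0,0,0,0.5]]]'

```text
clock: 19.6
eef_pos: [0.4185, 0.1174, 0.256]
tool_rot: [0.001, -0.118, 0.993, 0.0]
force: [1.5, -0.5, 0.2]
opening: 0.5
grip_force: 0.0
```

```bash
python3 - <<'E'
from h import *
a=optics.snapshot("scene");b=optics.snapshot("top");s=r.read_state();print(s["eef_pos"],s["force"])
A=cv2.resize(a[110:270,120:330],(525,400),interpolation=cv2.INTER_CUBIC)
B=cv2.resize(b[135:270,165:255],(267,400),interpolation=cv2.INTER_CUBIC)
cv2.imwrite("pics/v7.png",cv2.convertScaleAbs(np.hstack([A,B]),alpha=1.3,beta=10))
E
```

```text
[0.41909506 0.11397832 0.25608789] [-0.45484343  0.183863    0.59994067]
```

View pics/v7.png

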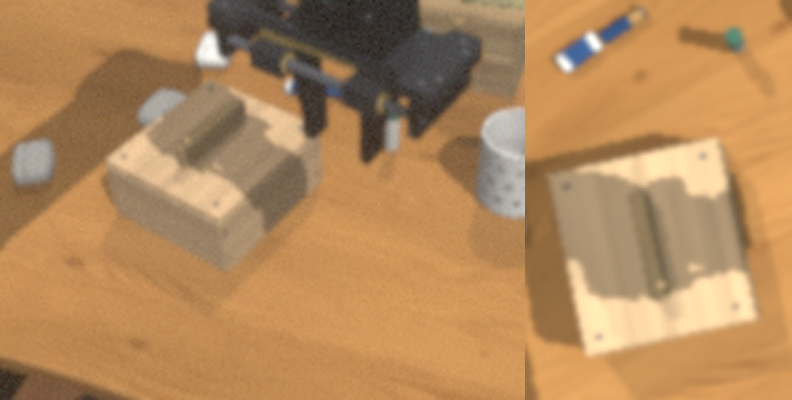

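The lid sits flush and square on the box, with corners in the right panel at (549,175), (720,140), (756,320) and (587,354). The lip balm (735,40) and the mug are still standing where they were. Handing in.

```bash
python3 -c "
from workcell import r
print(r.close_job())"
```

```text
the job is handed in; nothing more can be done
None
```

The stapler and the earbud case are both on the box floor, the lid is on square and fully down, the mug and lip balm stand where they were and the arm stayed clear of the pen pot, and the job was handed in at about 20 s.

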